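# Tidy the condiment carousel and present the sugar bowl

### The job

Tidy up the condiment carousel for a guest: put the stray cream portion cup from the worktop into its open drawer and slide the drawer fully shut. Turn the turntable by the wooden knob on top until the white porcelain sugar bowl stands squarely at the front, in line with the middle of the drawer handle, and keep hold of the knob so that the free-running turntable stays still for the guest to take sugar: the job finishes while you are still holding the knob. All jars stay standing in their rings, and the glass, the mug and the tea box stay where they are.

Things in the scene. Friction and masses are not known exactly. Their poses are not given: they have to be found in the camera images.
- cabinet_front (a point): middle of the upper front edge of the carousel's low wooden cabinet (270 mm deep, 256 mm wide, 80 mm high, fixed to the worktop). Its -x axis points out of the front, the way the drawer opens; y runs along the front, z up. The turntable's upright axis lies 135 mm behind this point (local x = +0.135, y = 0). The front looks roughly to the robot's left
- drawer (a joint): how far the drawer in the cabinet is open, m; 0 = fully shut, up to 0.18. Slides with about 1.2 N of friction and stays where it is left; no catch, a plain stop at 0
- drawer_handle (a point): middle of the drawer's steel bar handle (10 mm thick, 80 mm long along y, its axis 18 mm in front of the drawer's front panel, 45 mm above the worktop); same axes as the cabinet, moves with the drawer. The front panel is 252 mm wide, 12 mm thick, its upper edge 71 mm above the worktop. Below the handle's bar there is free space
- drawer_floor (a point): middle of the drawer's inner floor, 19 mm above the worktop; same axes as the cabinet (-x towards the handle). The inside is 235 mm long along x (the front panel's inner face lies 120 mm from this point towards -x), 218 mm wide along y; the side walls reach to 56 mm above the worktop. Only the part pulled out of the cabinet is open from above: as long as the drawer's opening
- creamer_centre (a point): centre, half-way up (9.5 mm), of the stray cream portion cup on the worktop: a round white tub, tapering downwards, with a flat foil lid, 39 mm across the lid, 19 mm high, with a small foil tab sticking out to one side; 16 g, always upright at the start
- creamer_b: another such cream portion cup that already lies in the drawer, near the side wall on the robot's far side; origin under its centre. It may stay there
- knob_grip (a point): centre of the turned wooden knob on top of the turntable's middle post, on the turning axis: a round knob 38 mm in diameter and 42 mm high, from 208 to 250 mm above the worktop; this point is 230 mm above it. The tallest jar ends at 186 mm
- knob: that knob; origin on the axis at the knob's underside. It is fixed to the turntable and turns with it
- turntable (a joint): turn of the turntable since the start, rad, positive anticlockwise seen from above; turns endlessly both ways, freely on a ball bearing (friction about 0.02 N m, so it coasts on a little when let go in motion), with no detents. The disc is 248 mm in diameter, its top 96 mm above the worktop, with four steel rings 26 mm high at 90 degrees, their centres 78 mm from the axis
- turntable_axis (a point): point on the turning axis on the disc's upper face; its axes turn with the turntable (z up)
- sugar_bowl_centre (a point): centre, half-way up (37 mm), of the white porcelain sugar bowl with a knobbed lid, 67 mm in diameter, 74 mm high, standing loose in one of the two large rings, 78 mm from the axis
- honey_jar: amber glass jar with a steel screw lid, 66 mm in diameter, 86 mm high, loose in the large ring opposite the sugar bowl; origin under its centre
- salt: salt shaker, glass with a rounded grey top, 44 mm in diameter, 90 mm high, loose in a small ring; origin under its centre
- pepper: pepper shaker of the same shape and size, in the small ring opposite; origin under its centre
- tumbler_near_b: clear drinking glass, 87 mm in diameter, 106 mm high, on the worktop; origin under its centre
- mug_grey: grey stoneware mug with a handle, 70 x 102 x 90 mm; origin under its centre
- tea_packet: yellow cardboard box of tea bags, 65 x 115 x 55 mm; origin under its centre

How it is judged:
By the outcome, as a careful person would: the job done as asked, in the order asked, and still so for the second after the job is handed in, while the arm keeps its last pose, push and grip.
It also fails if it takes over 72 s, if anything falls off the work surface, if the arm or the gripper's body presses on something with over 40 N, if the wrist force passes 120 N, or if a joint passes its speed limit or range.

### The arm

A 6-joint arm with a two-finger parallel gripper is mounted at the origin on a cart in front of the work surface, level with it; the furniture and walls round the work are solid. World frame = base frame: x ahead of the robot, y to its left, z up, the work surface at z = 0. Lengths are in m, angles in rad, forces in N, time in s.
With the tool pointing down it reaches from about 0.4 to 0.825 m from the base axis. Payload 7 kg.
Tool frame: the origin (TCP) lies at the very end of the fingers, on their centre line; the grasp point (between the pads) lies 19 mm behind it; z points along the fingers, y is the line along which they close (so a half turn about z gives the same grasp; the last joint's range is limited). The gripper opens to 88 mm and grips with 3 to 60 N. Pads are 19 mm wide; open, the fingers measure 130 mm over their backs; the gripper's body (78 mm by 193 mm) begins 47 mm behind the grasp point.
Start: joints at [-0.974, 0.359, 0.012, 0, -1.224, -0.288], TCP at [0.205, -0.643, 0.227] pointing down, gripper open.
Joint ranges: [-3.07, 3.07], [-1.43, 2.12], [-1.02, 1.25], [-3.03, 1.67], [-3.05, -0], [-3.03, 3.03]. Speed limits (rad/s): [2.39, 2.39, 3.01, 3.14, 3.14, 3.14].

### API

Orientations are given as [roll, pitch, yaw] about the fixed x, y, z axes, in that order (R = Rz(yaw) Ry(pitch) Rx(roll)).
In Python, from station import arm, vision gives the robot as it stands. The module is installed in compiled form; this text tells all that it offers.
- The arm moves only by the tool jog_arm, never from a script. Its argument "steps" is a list that holds one entry, the list of rows, each a list of 7 numbers: the closure in counts, from 0 (fully open) to 255 (shut), then the shift along the tool's x, y, z scaled (see below), then the turn, a rotation vector about the tool's x, y, z scaled (see below). In form: [[[grip, dx, dy, dz, rx, ry, rz], ...]]. A call has 1 to 8 rows; each row is the pose to reach, as a shift and turn from the pose commanded when the call began, along the tool's axes at that moment; what a row does not reach only later rows make up. The controller multiplies each number of a shift by 250 mm and each number of a turn by 45 degrees. A row lasts 1/10 s, in which the tool goes at most 50 mm and 8.59 degrees, less where a joint would pass 70% of its speed; a pose out of reach is approached as far as the arm can. A call with a number of a shift or a turn outside -1 to 1 is refused whole. A call with a gripper value outside its range is refused whole. The fingers move at their own pace and stop on an object; "newtons" is the grip in N (left out, the last holds). Time passes only in rows, so rows that repeat a pose let the fingers close. It gives the time, the measured TCP pose, the force, the opening and the grip force at its end, in the units of the state.
- arm.get_state(): the state, without advancing time (a new reading comes with each control period).
- vision.grab_frame(name): name is "scene" or "top"; returns a dict with "color" (400x640x3 uint8, red, green, blue), "vfov" (degrees; the focal length in pixels is half the picture's height over the tangent of half this angle, whatever the lens; pixels are square), "cx", "cy" (the principal point, pixels), "k1" (the pictures are not rectified: a ray, as slopes to the right and down, at radius r is drawn at 1 + k1 r^2 times it, then the intrinsics apply), "extrinsics" (4x4, takes a point from world to camera coordinates). Camera axes: x right, y down, z forward; pixel columns grow to the right and rows downward; lengths in m; the calibration is good to about 2 mm. A picture is of the moment at which its call begins. There is no depth.
- arm.job_done(): hands the job in; it is judged then, once.
The state is a dict: "t": time; "q": joint angles; "qd": joint speeds; "joint_efforts": joint torques, N m; "eef_pos": TCP position; "ee_rot": TCP orientation; "force": force on the tool from outside, world axes, zero at the start; "moment": the same for the moment, N m; "width": finger opening in m; "gripper_force": force on a finger pad.
Only numpy, scipy, OpenCV 4.12 (cv2) and the standard library are available. Lean on these libraries where they do the work, as an engineer would, in place of code of your own. Each camera call takes 0.05 s, during which the arm holds its last target. There are 200 camera calls.

## Working session

There is one attempt and no reset: what is moved stays moved. The work goes in short steps, Python scripts to look and compute and a tool call to move; the robot and the scene stay as the last step left them, time stands still between calls to the robot, and variables do not carry over. Pictures are saved under pics/ and viewed, at most 10 in all, crops included, and the job is handed in when it is done.

Besides the shell and the picture viewer there is one more tool, called after ">>>" as name([rows], argument=value, ...), one row to a line, values as JSON. jog_arm: Moves the arm, as the interface text tells. Its arguments: {"type":"object","properties":{"steps":{"type":"array","items":{"type":"array","items":{"type":"array","items":{"type":"number"}}}},"newtons":{"type":"number"}},"required":["steps"]}

```bash
mkdir -p pics; cat > h.py <<'E'
import numpy as np, cv2
from station import arm, vision
from scipy.spatial.transform import Rotation as R
def cam(f):
    h,w=f["color"].shape[:2]; fl=h/2/np.tan(np.radians(f["vfov"])/2)
    K=np.array([[fl,0,f["cx"]],[0,fl,f["cy"]],[0,0,1.]]); d=np.array([f["k1"],0,0,0.]); return K,d,np.array(f["extrinsics"])
def plane(f,uv,z):
    K,d,E=cam(f); n=cv2.undistortPoints(np.array([[uv]],float),K,d)[0,0]
    Rt=E[:3,:3].T; o=-Rt@E[:3,3]; r=Rt@np.array([n[0],n[1],1]); return o+r*(z-o[2])/r[2]
def proj(f,p):
    K,d,E=cam(f); return cv2.projectPoints(np.array([p],float),cv2.Rodrigues(E[:3,:3])[0],E[:3,3],K,d)[0][0,0]
def snap(name,out):
    f=vision.grab_frame(name); cv2.imwrite("pics/"+out,f["color"][:,:,::-1]); return f
E
python3 - <<'E'
from h import *
import pickle
for n in("scene","top"):
    f=snap(n,n+"0.png"); pickle.dump(f,open(n+"0.pkl","wb")); K,d,X=cam(f); print(n,K[0,0],f["cx"],f["cy"],f["k1"],-X[:3,:3].T@X[:3,3], X[:3,:3].round(2).tolist())
s=arm.get_state();print(s)
E
```

```text
scene 445.5027354309952 317.3107450806176 193.53268868856364 0.021913117328916334 [ 0.94362278 -1.50450723  1.07922487] [[0.95, 0.32, 0.01], [0.17, -0.48, -0.86], [-0.26, 0.82, -0.51]]
top 464.48211669023544 314.07354555407335 200.37823938734016 -0.06507188031154867 [-0.13239169 -0.08551419  1.80076658] [[0.04, -1.0, -0.01], [-0.93, -0.03, -0.36], [0.36, 0.02, -0.93]]
{'t': 0.1, 'q': array([-9.73890284e-01,  3.59323224e-01,  1.11579679e-02, -2.88579559e-04,
       -1.22415153e+00, -2.88089281e-01]), 'qd': array([-1.95756676e-05, -3.63537478e-04,  2.65550584e-03,  1.47815102e-03,
        1.20743473e-03,  5.03623795e-04]), 'joint_efforts': array([-1.62515858e-03, -5.84162843e+01,  2.93751597e+01,  7.01555550e+00,
        1.01557942e-02, -4.97388328e-05]), 'eef_pos': array([ 0.20497344, -0.64265326,  0.22571811]), 'ee_rot': array([ 3.14005777e+00, -1.71912101e-04, -2.83287401e+00]), 'force': array([-0.06434774, -0.37185147,  0.13259837]), 'moment': array([0.00316076, 0.05811874, 0.02676817]), 'gripper_force': 0.0, 'width': 0.08772594980833655}
```

View pics/scene0.png

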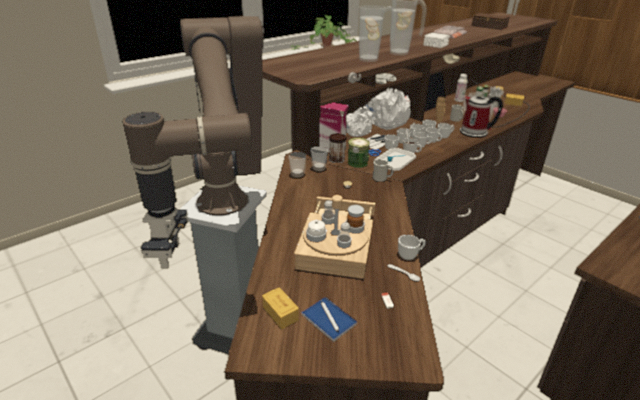

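View pics/top0.png

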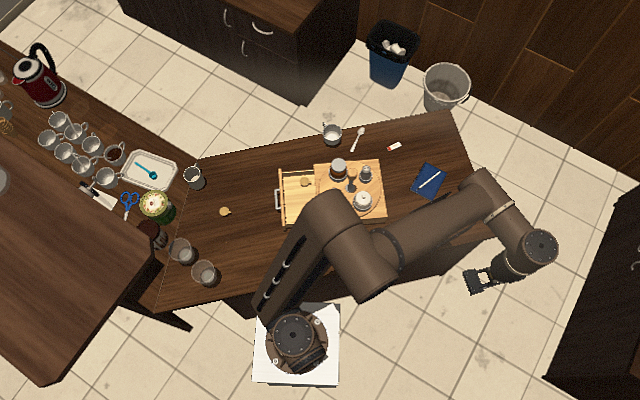

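The scene view shows the cabinet at about (335,240), with the drawer open away from the camera, and the stray cup near (347,184). The top view has the cabinet at (350,190), the handle at (278,200), the stray cup at (225,211) and cup b at (305,182). I'll zoom in on both.

```bash
python3 - <<'E'
from h import *
import pickle
a=pickle.load(open("top0.pkl","rb"))["color"][145:245,205:405]; b=pickle.load(open("scene0.pkl","rb"))["color"][170:290,270:430]
a=cv2.resize(a,None,fx=4,fy=4,interpolation=cv2.INTER_CUBIC)
cv2.imwrite("pics/z0.png",a[:,:,::-1])
b=cv2.resize(b,None,fx=5,fy=5,interpolation=cv2.INTER_CUBIC)
cv2.imwrite("pics/z1.png",b[:,:,::-1])
E
```

```text
(no output)
```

View pics/z0.png

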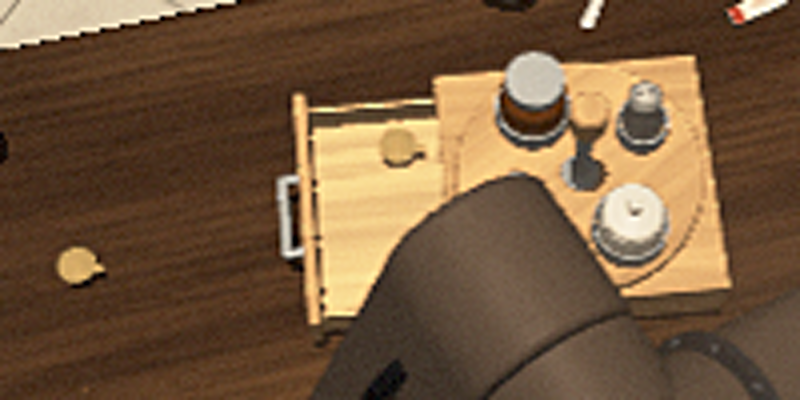

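View pics/z1.png

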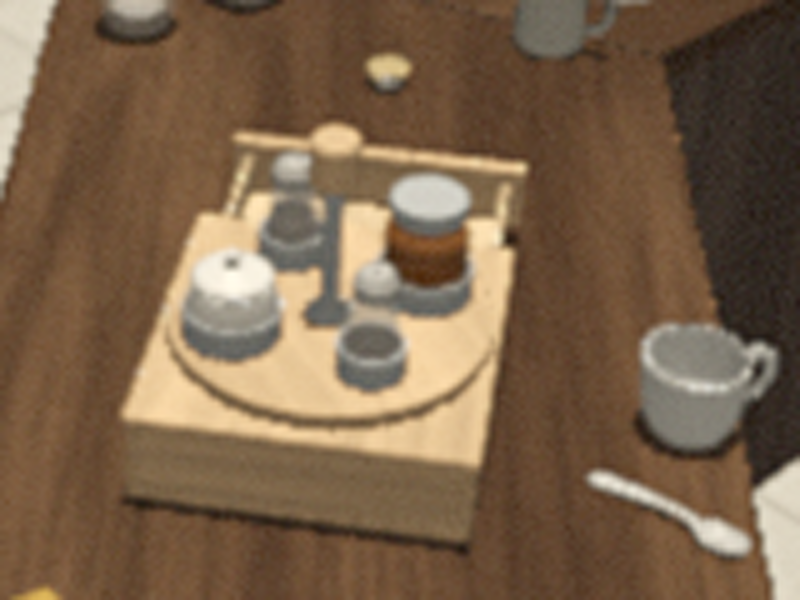

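```bash
cat >> h.py <<'E'
def tz(x,y): return ((x+.5)/4-.5+205,(y+.5)/4-.5+145)
def sz(x,y): return ((x+.5)/5-.5+270,(y+.5)/5-.5+170)
E
python3 - <<'E'
from h import *
import pickle
T=pickle.load(open("top0.pkl","rb"));S=pickle.load(open("scene0.pkl","rb"))
P=lambda n,p:print(n,p.round(4))
for n,uv,z in [("cream",(78,266),.019),("tab",(103,270),.018),("b",(398,147),.038),("cabFF",(434,76),.08),("cabBF",(696,57),.08),("cabBN",(730,290),.08),("hand1",(283,178),.05),("hand2",(291,258),.05),("panel1",(299,95),.071),("panel2",(316,323),.071),("knobtop",(591,105),.25),("bowl lidtip",(634,209),.170),("bowl ring",(631,228),.122),("honeytop",(535,78),.182),("salt",(645,95),.186),("postbase",(585,175),.096)]:
    P("T "+n,plane(T,tz(*uv),z))
for n,uv,z in [("cream",(388,68),.019),("cabFN",(203,213),.08),("cabFF",(515,245),.08),("cabBN",(125,417),.08),("cabBF",(483,465),.08),("panel1",(237,136),.071),("panel2",(526,167),.071),("knobtop",(336,134),.25),("lidtip",(233,262),.17),("bowlring",(232,322),.122),("honey",(430,200),.182),("pepper?",(378,268),.186),("salt?",(293,158),.186)]:
    P("S "+n,plane(S,sz(*uv),z))
E
```

```text
T cream [0.4988 0.3248 0.019 ]
T tab [0.4958 0.2988 0.018 ]
T b [0.6342 0.0022 0.038 ]
T cabFF [ 0.6966 -0.0332  0.08  ]
T cabBF [ 0.7275 -0.302   0.08  ]
T cabBN [ 0.4745 -0.3321  0.08  ]
T hand1 [0.5906 0.1175 0.05  ]
T hand2 [0.5039 0.1035 0.05  ]
T panel1 [0.6747 0.105  0.071 ]
T panel2 [0.4294 0.0722 0.071 ]
T knobtop [ 0.5901 -0.1835  0.25  ]
T bowl lidtip [ 0.5207 -0.23    0.17  ]
T bowl ring [ 0.52   -0.2314  0.122 ]
T honeytop [ 0.6486 -0.1337  0.182 ]
T salt [ 0.6322 -0.2392  0.186 ]
T postbase [ 0.585  -0.1879  0.096 ]
S cream [0.5027 0.3179 0.019 ]
S cabFN [ 0.4482 -0.0691  0.08  ]
S cabFF [ 0.6987 -0.0301  0.08  ]
S cabBN [ 0.4826 -0.3371  0.08  ]
S cabBF [ 0.7359 -0.3047  0.08  ]
S panel1 [0.4317 0.0686 0.071 ]
S panel2 [0.68   0.1027 0.071 ]
S knobtop [ 0.5886 -0.1844  0.25  ]
S lidtip [ 0.5341 -0.2516  0.17  ]
S bowlring [ 0.5361 -0.2582  0.122 ]
S honey [ 0.6515 -0.1433  0.182 ]
S pepper? [ 0.6398 -0.2468  0.186 ]
S salt? [ 0.5403 -0.1271  0.186 ]
```

The measurements fit the given sizes: cabinet yaw about 7.5°, axis at (0.589, -0.184), stray cup at (0.500, 0.322) with its tab pointing at the cabinet, and the bowl at about 220° around the axis. I'll start moving.

>>> jog_arm([
  [[0,-0.97,0.5,-0.36,0,0,-1],[0,-0.97,0.5,-0.36,0,0,-1],[0,-0.97,0.5,-0.36,0,0,-1],[0,-0.97,0.5,-0.36,0,0,-1],[0,-0.97,0.5,-0.36,0,0,-1],[0,-0.97,0.5,-0.36,0,0,-1],[0,-0.97,0.5,-0.36,0,0,-1],[0,-0.97,0.5,-0.36,0,0,-1]],
], newtons=10)

```text
t: 0.9
eef_pos: [0.3988, -0.4495, 0.3165]
ee_rot: [3.142, 0.0, -2.046]
force: [-0.8, -0.6, 0.6]
width: 0.0877
gripper_force: 0.0
```

```bash
cat >> h.py <<'E'
def delta(p,yawdeg):
    s=arm.get_state(); r=R.from_euler("xyz",s["ee_rot"]); 
    d=r.inv().apply(np.array(p)-s["eef_pos"])/.25; t=(r.inv()*R.from_euler("xyz",[np.pi,0,np.radians(yawdeg)])).as_rotvec()/np.radians(45)
    print("t",round(s["t"],2),"pos",s["eef_pos"].round(4),"rpy",np.degrees(s["ee_rot"]).round(1),"F",s["force"].round(1),"w",round(s["width"],4),"| d",d.round(3),"rot",t.round(3))
E
python3 -c "
from h import *
delta((.45,-.2,.32),-82.5);delta((.46,0,.32),-82.5)"
```

```text
t 0.9 pos [ 0.3988 -0.4495  0.3165] rpy [ 180.     0.  -117.2] F [-0.8 -0.6  0.6] w 0.0877 | d [-0.981  0.274 -0.014] rot [ 0.     0.    -0.771]
t 0.9 pos [ 0.3988 -0.4495  0.3165] rpy [ 180.     0.  -117.2] F [-0.8 -0.6  0.6] w 0.0877 | d [-1.711  0.604 -0.014] rot [ 0.     0.    -0.771]
```

>>> jog_arm([
  [[0,-0.98,0.27,0,0,0,-0.77],[0,-0.98,0.27,0,0,0,-0.77],[0,-0.98,0.27,0,0,0,-0.77],[0,-0.98,0.27,0,0,0,-0.77],[0,-0.98,0.27,0,0,0,-0.77],[0,-0.98,0.27,0,0,0,-0.77]],
])

```text
t: 1.5
eef_pos: [0.4507, -0.1984, 0.3162]
ee_rot: [-3.142, 0.001, -1.44]
force: [-0.5, -0.1, -0.0]
width: 0.0878
gripper_force: 0.0
```

>>> jog_arm([
  [[0,-1,0,0,0,0,0],[0,-1,0,0,0,0,0],[0,-1,0,0,0,0,0],[0,-1,0,0,0,0,0],[0,-1,0,0,0,0,0],[0,-1,0,0,0,0,0]],
])

```text
t: 2.1
eef_pos: [0.418, 0.05, 0.3161]
ee_rot: [3.141, 0.001, -1.438]
force: [0.3, -0.8, -0.9]
width: 0.0882
gripper_force: 0.0
```

```bash
python3 -c "
from h import *
import pickle
delta((.501,.322,.15),-82.5)
f=snap('top','t1.png');pickle.dump(f,open('top1.pkl','wb'))
cv2.imwrite('pics/z2.png',cv2.resize(f['color'][145:245,205:405],None,fx=4,fy=4,interpolation=cv2.INTER_CUBIC)[:,:,::-1])"
```

```text
t 2.1 pos [0.418  0.05   0.3161] rpy [180.    0.  -82.4] F [ 0.3 -0.8 -0.9] w 0.0882 | d [-1.034 -0.473  0.665] rot [0.    0.001 0.002]
```

View pics/z2.png

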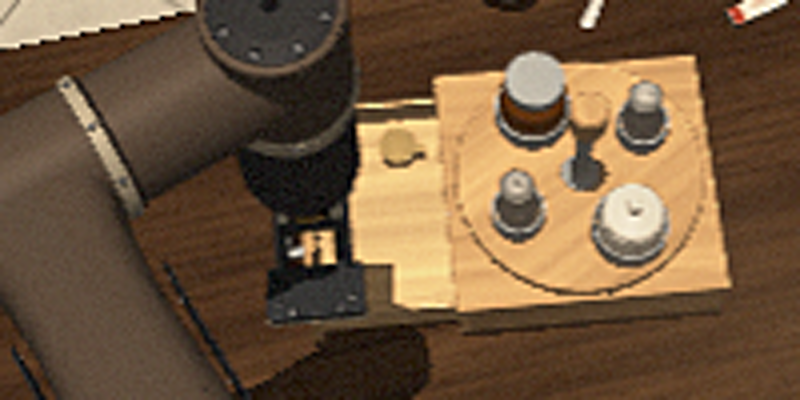

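```bash
python3 - <<'E'
from h import *
import pickle
T=pickle.load(open("top1.pkl","rb"));S=pickle.load(open("scene0.pkl","rb"))
def ang(f,z_,a,za,b,zb,n):
    p=plane(f,z_(*a),za);q=plane(f,z_(*b),zb);d=(q-p)[:2];print(n,p.round(4),q.round(4),"len",np.hypot(*d).round(4),"ang",(np.degrees(np.arctan2(d[1],d[0]))%360).round(1),"mid",((p+q)/2).round(4)[:2])
ang(T,tz,(535,78),.182,(634,208),.170,"T honey-bowl tops")
ang(T,tz,(533,119),.122,(631,229),.122,"T rings")
ang(T,tz,(516,176),.186,(645,90),.186,"T salt-pepper tops")
ang(T,tz,(520,213),.122,(643,124),.122,"T s/p rings")
ang(S,sz,(430,200),.182,(233,258),.17,"S honey-bowl")
ang(S,sz,(293,155),.186,(378,264),.186,"S s-p")
E
```

```text
T honey-bowl tops [ 0.6486 -0.1337  0.182 ] [ 0.5217 -0.23    0.17  ] len 0.1593 ang 217.2 mid [ 0.5851 -0.1818]
T rings [ 0.6325 -0.1343  0.122 ] [ 0.519  -0.2314  0.122 ] len 0.1494 ang 220.5 mid [ 0.5757 -0.1828]
T salt-pepper tops [ 0.5439 -0.1176  0.186 ] [ 0.6375 -0.2392  0.186 ] len 0.1535 ang 307.6 mid [ 0.5907 -0.1784]
T s/p rings [ 0.5319 -0.1236  0.122 ] [ 0.6308 -0.2432  0.122 ] len 0.1552 ang 309.6 mid [ 0.5814 -0.1834]
S honey-bowl [ 0.6515 -0.1433  0.182 ] [ 0.5325 -0.2468  0.17  ] len 0.1577 ang 221.0 mid [ 0.592 -0.195]
S s-p [ 0.539 -0.123  0.186] [ 0.6385 -0.2421  0.186 ] len 0.1552 ang 309.9 mid [ 0.5887 -0.1825]
```

>>> jog_arm([
  [[0,-1,-0.47,0.5,0,0,0],[0,-1,-0.47,0.5,0,0,0],[0,-1,-0.47,0.5,0,0,0],[0,-1,-0.47,0.5,0,0,0],[0,-1,-0.47,0.5,0,0,0],[0,-1,-0.47,0.5,0,0,0],[0,-1,-0.47,0.5,0,0,0]],
])

```text
t: 2.85
eef_pos: [0.5045, 0.3098, 0.1864]
ee_rot: [3.136, -0.004, -1.444]
force: [-0.6, -0.6, -1.3]
width: 0.0875
gripper_force: 0.0
```

```bash
python3 -c "
from h import *
delta((.501,.322,.004),-82.5)
f=snap('scene','s1.png')
cv2.imwrite('pics/z3.png',cv2.resize(f['color'][140:220,300:400],None,fx=6,fy=6,interpolation=cv2.INTER_CUBIC)[:,:,::-1])
print(proj(f,(.501,.322,.019)))"
```

```text
t 2.85 pos [0.5045 0.3098 0.1864] rpy [179.7  -0.3 -82.7] F [-0.6 -0.6 -1.3] w 0.0875 | d [-0.053  0.004  0.729] rot [ 0.007 -0.006 -0.005]
[347.07133905 182.74444287]
```

View pics/z3.png

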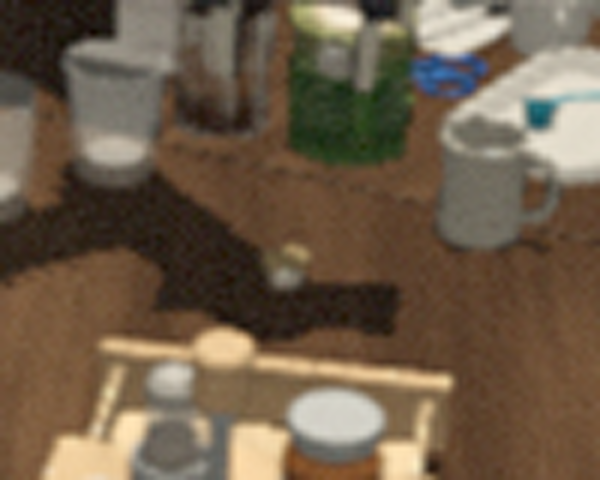

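The image agrees with the measurement: the cup is at about (348,184), near the projected (347,183), and the glass and mug are clear of it. I'll lower the gripper and grasp the cup.

>>> jog_arm([
  [[0,-0.05,0,0.4,0,0,0],[0,-0.05,0,0.6,0,0,0],[0,-0.05,0,0.68,0,0,0],[0,-0.05,0,0.725,0,0,0],[0,-0.05,0,0.725,0,0,0],[0,-0.05,0,0.725,0,0,0]],
])

```text
t: 3.5
eef_pos: [0.5027, 0.3202, 0.0111]
ee_rot: [3.142, -0.001, -1.444]
force: [0.0, 0.4, 0.8]
width: 0.0877
gripper_force: 0.0
```

```bash
python3 -c "
from h import *
delta((.501,.322,.004),-82.5)"
```

```text
t 3.5 pos [0.5027 0.3202 0.0111] rpy [180.   -0.  -82.8] F [0.  0.4 0.8] w 0.0877 | d [-0.008  0.006  0.028] rot [ 0.    -0.001 -0.006]
```

>>> jog_arm([
  [[0,-0.01,0,0.02,0,0,0],[0,-0.01,0,0.02,0,0,0],[255,-0.01,0,0.02,0,0,0],[255,-0.01,0,0.02,0,0,0],[255,-0.01,0,0.02,0,0,0],[255,-0.01,0,0.02,0,0,0],[255,-0.01,0,0.02,0,0,0],[255,-0.01,0,0.02,0,0,0]],
], newtons=8)

```text
t: 4.3
eef_pos: [0.5013, 0.3242, 0.0053]
ee_rot: [3.142, -0.0, -1.443]
force: [0.5, 1.0, 0.3]
width: 0.0451
gripper_force: 0.0
```

>>> jog_arm([
  [[255,0,0,0,0,0,0],[255,0,0,0,0,0,0],[255,0,0,0,0,0,0]],
])

```text
t: 4.6
eef_pos: [0.5012, 0.3242, 0.0052]
ee_rot: [3.141, -0.0, -1.443]
force: [-0.6, 0.2, 0.5]
width: 0.037
gripper_force: 8.0
```

The cup is gripped at 37 mm width and 8 N. Next I lift it and carry it over the drawer.

>>> jog_arm([
  [[255,0,0,-0.2,0,0,0],[255,0.1,0,-0.4,0,0,0],[255,0.3,0,-0.5,0,0,0],[255,0.5,0.02,-0.5,0,0,0],[255,0.7,0.02,-0.5,0,0,0],[255,0.9,0.02,-0.5,0,0,0],[255,1.0,0.03,-0.5,0,0,0],[255,1.0,0.03,-0.5,0,0,0]],
])

```text
t: 5.4
eef_pos: [0.5252, 0.0716, 0.1303]
ee_rot: [3.141, -0.0, -1.447]
force: [-0.2, 0.2, -0.4]
width: 0.037
gripper_force: 8.0
```

```bash
python3 -c "
from h import *
delta((.532,.02,.026),-82.5)
f=snap('scene','s2.png')
cv2.imwrite('pics/z4.png',cv2.resize(f['color'][130:270,280:440],None,fx=4,fy=4,interpolation=cv2.INTER_CUBIC)[:,:,::-1])"
```

```text
t 5.4 pos [0.5252 0.0716 0.1303] rpy [180.   -0.  -82.9] F [-0.2  0.2 -0.4] w 0.037 | d [ 0.208 -0.002  0.417] rot [ 0.001 -0.    -0.009]
```

View pics/z4.png

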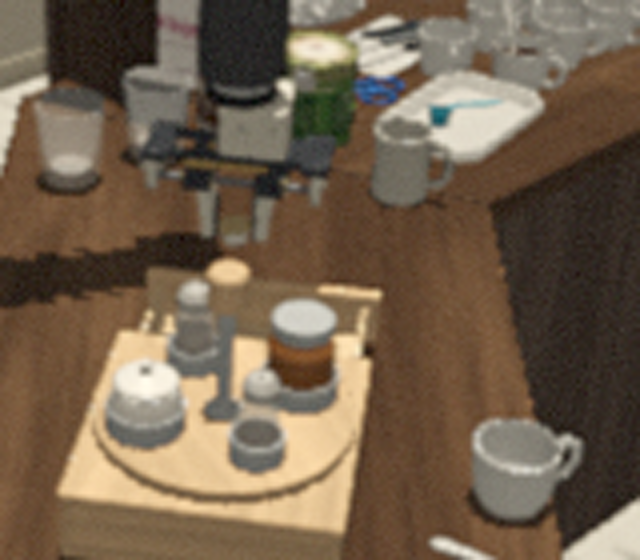

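The cup is held between the fingertips at (236,230) in the crop. Now I lower it into the drawer.

>>> jog_arm([
  [[255,0.15,0,0,0,0,0],[255,0.21,0,0.15,0,0,0],[255,0.21,0,0.3,0,0,0],[255,0.21,0,0.38,0,0,0],[255,0.21,0,0.415,0,0,0],[255,0.21,0,0.415,0,0,0],[255,0.21,0,0.415,0,0,0]],
])

```text
t: 6.15
eef_pos: [0.5333, 0.024, 0.0274]
ee_rot: [-3.14, 0.0, -1.442]
force: [0.1, -0.3, -0.3]
width: 0.0366
gripper_force: 8.0
```

>>> jog_arm([
  [[255,0,0,0.008,0,0,0],[130,0,0,0.008,0,0,0],[130,0,0,0.008,0,0,0],[130,0,0,0.008,0,0,0],[130,0,0,0.008,0,0,0]],
])

```text
t: 6.65
eef_pos: [0.5326, 0.0232, 0.0248]
ee_rot: [-3.141, 0.0, -1.443]
force: [0.2, -0.4, -0.3]
width: 0.0429
gripper_force: 0.0
```

>>> jog_arm([
  [[60,0,0,0,0,0,0],[60,0,0,0,0,0,0],[60,0,0,0,0,0,0],[60,0,0,-0.1,0,0,0],[60,0,0,-0.25,0,0,0],[60,0,0,-0.4,0,0,0],[60,-0.1,0,-0.48,0,0,0],[60,-0.3,0,-0.5,0,0,0]],
])

```text
t: 7.45
eef_pos: [0.5244, 0.0969, 0.1526]
ee_rot: [-3.137, 0.001, -1.446]
force: [0.8, 0.8, -0.8]
width: 0.0669
gripper_force: 0.0
```

>>> jog_arm([
  [[255,-0.2,0,0,0,0,0],[255,-0.4,0,0,0,0,0],[255,-0.55,0,0,0,0,0],[255,-0.55,0,0,0,0,0],[255,-0.55,0,0,0,0,0]],
])

```text
t: 7.95
eef_pos: [0.5049, 0.2344, 0.1492]
ee_rot: [3.141, -0.0, -1.441]
force: [0.4, 0.3, -0.6]
width: 0.0324
gripper_force: 0.0
```

```bash
python3 -c "
from h import *
delta((.545,.15,.035),-82.5)
f=snap('top','t3.png')
cv2.imwrite('pics/z5.png',cv2.resize(f['color'][145:245,205:405],None,fx=4,fy=4,interpolation=cv2.INTER_CUBIC)[:,:,::-1])"
```

```text
t 7.95 pos [0.5049 0.2344 0.1492] rpy [180.   -0.  -82.5] F [ 0.4  0.3 -0.6] w 0.0324 | d [ 0.355 -0.116  0.457] rot [ 0.001 -0.    -0.001]
```

View pics/z5.png

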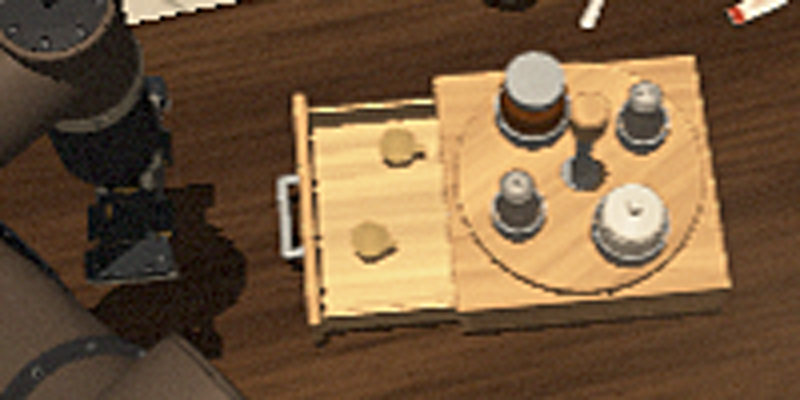

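The cup is in the drawer at (371,241), apart from cup b at (399,147), and nothing else has moved. Next I shut the drawer by pushing the middle of the handle with closed fingers.

>>> jog_arm([
  [[255,0.15,-0.1,0.15,0,0,0],[255,0.28,-0.11,0.3,0,0,0],[255,0.28,-0.11,0.42,0,0,0],[255,0.28,-0.11,0.475,0,0,0],[255,0.28,-0.11,0.475,0,0,0],[255,0.28,-0.11,0.475,0,0,0]],
])

```text
t: 8.6
eef_pos: [0.542, 0.167, 0.0312]
ee_rot: [-3.142, -0.0, -1.444]
force: [0.0, -0.6, -0.4]
width: 0.0005
gripper_force: 0.0
```

>>> jog_arm([
  [[255,0.06,0,0,0,0,0],[255,0.12,0,0,0,0,0],[255,0.18,0,0,0,0,0],[255,0.24,0,0,0,0,0],[255,0.3,0,0,0,0,0]],
])

```text
t: 9.1
eef_pos: [0.5517, 0.0923, 0.0314]
ee_rot: [-3.14, 0.001, -1.443]
force: [0.0, 0.8, 0.6]
width: 0.0003
gripper_force: 0.8
```

>>> jog_arm([
  [[255,0.06,0,0,0,0,0],[255,0.12,0,0,0,0,0],[255,0.18,0,0,0,0,0],[255,0.24,0,0,0,0,0],[255,0.28,0,0,0,0,0],[255,0.3,0,0,0,0,0],[255,0.3,0,0,0,0,0]],
])

```text
t: 9.8
eef_pos: [0.5604, 0.0181, 0.0305]
ee_rot: [3.141, -0.0, -1.444]
force: [1.2, -0.6, 0.4]
width: 0.0006
gripper_force: 0.0
```

>>> jog_arm([
  [[255,0.02,0,0,0,0,0],[255,0.04,0,0,0,0,0],[255,0.05,0,0,0,0,0],[255,0.05,0,0,0,0,0]],
])

```text
t: 10.2
eef_pos: [0.5624, 0.0064, 0.0307]
ee_rot: [3.141, -0.0, -1.443]
force: [-0.7, 0.0, 0.3]
width: 0.0006
gripper_force: 0.0
```

>>> jog_arm([
  [[255,0.012,0,0,0,0,0],[255,0.024,0,0,0,0,0],[255,0.036,0,0,0,0,0]],
])

```text
t: 10.5
eef_pos: [0.5636, -0.0024, 0.0308]
ee_rot: [-3.141, 0.0, -1.442]
force: [0.3, 1.0, -1.1]
width: 0.0008
gripper_force: 0.6
```

```bash
python3 -c "
from h import *
delta((.5655,-.005,.03),-82.5)
f=snap('top','t4.png')
cv2.imwrite('pics/z6.png',cv2.resize(f['color'][145:245,205:405],None,fx=4,fy=4,interpolation=cv2.INTER_CUBIC)[:,:,::-1])"
```

```text
t 10.5 pos [ 0.5636 -0.0024  0.0308] rpy [-180.     0.   -82.6] F [ 0.3  1.  -1.1] w 0.0008 | d [ 0.011 -0.006  0.003] rot [-0.     0.    -0.003]
```

View pics/z6.png

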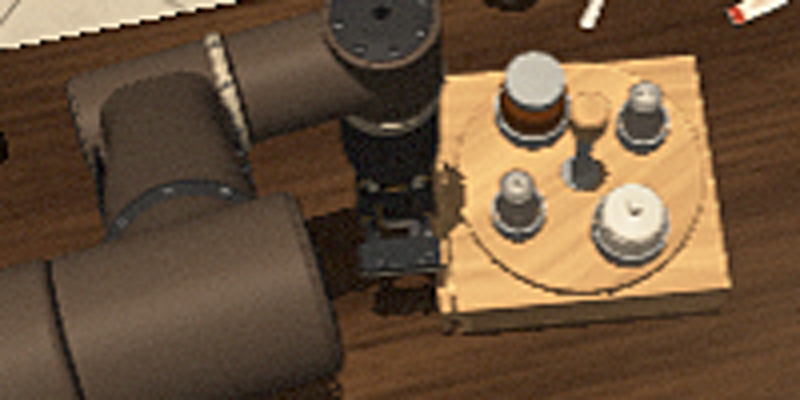

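The drawer is almost shut, with the panel against the cabinet edge at about x = 445 in the crop. I'll creep in until the force rises.

>>> jog_arm([
  [[255,0.008,0,0,0,0,0],[255,0.016,0,0,0,0,0],[255,0.016,0,0,0,0,0]],
])

```text
t: 10.85
eef_pos: [0.5641, -0.0065, 0.0308]
ee_rot: [-3.142, -0.0, -1.443]
force: [0.6, 0.1, -0.7]
width: 0.0006
gripper_force: 0.0
```

>>> jog_arm([
  [[255,0.008,0,0,0,0,0],[255,0.016,0,0,0,0,0],[255,0.016,0,0,0,0,0]],
])

```text
t: 11.15
eef_pos: [0.5646, -0.0105, 0.0308]
ee_rot: [3.142, -0.0, -1.443]
force: [0.3, 0.6, -0.1]
width: 0.0003
gripper_force: 0.0
```

>>> jog_arm([
  [[255,0.008,0,0,0,0,0],[255,0.016,0,0,0,0,0],[255,0.016,0,0,0,0,0]],
])

```text
t: 11.45
eef_pos: [0.565, -0.013, 0.0308]
ee_rot: [-3.141, 0.002, -1.443]
force: [-3.6, 9.6, 1.9]
width: 0.0005
gripper_force: 4.9
```

>>> jog_arm([
  [[255,0.006,0,0,0,0,0],[255,0.006,0,0,0,0,0],[255,0.006,0,0,0,0,0]],
])

```text
t: 11.75
eef_pos: [0.565, -0.0132, 0.0308]
ee_rot: [-3.141, 0.003, -1.443]
force: [-5.6, 18.5, 3.3]
width: 0.0009
gripper_force: 9.0
```

>>> jog_arm([
  [[255,-0.05,0,0,0,0,0],[255,-0.15,0,0,0,0,0],[255,-0.2,0,-0.2,0,0,0],[255,-0.25,0,-0.4,0,0,0],[0,-0.25,0,-0.6,0,0,0],[0,-0.25,0,-0.8,0,0,0],[0,-0.25,0,-1,0,0,0],[0,-0.25,0,-1,0,0,0]],
])

```text
t: 12.55
eef_pos: [0.5603, 0.0466, 0.2887]
ee_rot: [-3.13, 0.001, -1.442]
force: [0.9, -0.2, 0.2]
width: 0.0271
gripper_force: 0.0
```

```bash
python3 -c "
from h import *
import pickle
delta((.589,-.184,.3),-82.5)
f=vision.grab_frame('top');pickle.dump(f,open('t5.pkl','wb'))
g=vision.grab_frame('scene');pickle.dump(g,open('s5.pkl','wb'))
a=cv2.resize(f['color'][160:230,300:400],None,fx=8,fy=8,interpolation=cv2.INTER_CUBIC)
cv2.imwrite('pics/z7.png',a[:,:,::-1])"
```

```text
t 12.55 pos [0.5603 0.0466 0.2887] rpy [-179.3    0.   -82.6] F [ 0.9 -0.2  0.2] w 0.0271 | d [ 0.93   0.004 -0.046] rot [-0.015  0.001 -0.003]
```

View pics/z7.png

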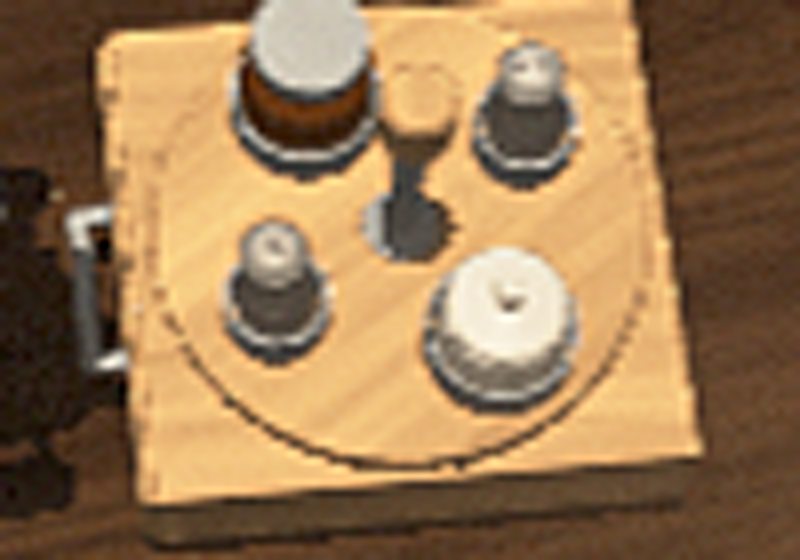

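The drawer is at its stop: 18 N of push gave no further travel. The handle is at (86,292) in the crop and all the jars are standing. That was my last permitted picture, so everything from here is numeric.

```bash
cat >> h.py <<'E'
def z8(x,y): return ((x+.5)/8-.5+300,(y+.5)/8-.5+160)
E
python3 - <<'E'
from h import *
import pickle
T=pickle.load(open("t5.pkl","rb"))
def seg(n,a,b,z):
    p=plane(T,z8(*a),z);q=plane(T,z8(*b),z);d=(q-p)[:2];print(n,p.round(4),q.round(4),np.hypot(*d).round(4),(np.degrees(np.arctan2(d[1],d[0]))%360).round(1),((p+q)/2).round(4)[:2])
seg("large ring bottoms",(306,175),(504,410),.097)
seg("small ring bottoms",(277,360),(527,185),.097)
seg("lid tops bowl/honey",(312,45),(507,288),.176)
seg("shaker tops",(275,248),(531,65),.184)
seg("handle ends",(75,222),(97,362),.048)
seg("cab front",(107,40),(145,503),.08)
seg("cab back",(640,0),(702,455),.08)
seg("knob top/post base",(424,88),(424,88),.25)
seg("post base",(412,225),(412,225),.097)
E
```

```text
large ring bottoms [ 0.6129 -0.1354  0.097 ] [ 0.4913 -0.2343  0.097 ] 0.1567 219.1 [ 0.5521 -0.1848]
small ring bottoms [ 0.5136 -0.1231  0.097 ] [ 0.6112 -0.2457  0.097 ] 0.1568 308.5 [ 0.5624 -0.1844]
lid tops bowl/honey [ 0.6469 -0.1346  0.176 ] [ 0.5236 -0.2288  0.176 ] 0.1552 217.3 [ 0.5853 -0.1817]
shaker tops [ 0.5369 -0.119   0.184 ] [ 0.6361 -0.2396  0.184 ] 0.1562 309.4 [ 0.5865 -0.1793]
handle ends [ 0.6041 -0.0192  0.048 ] [ 0.528  -0.0335  0.048 ] 0.0775 190.7 [ 0.566  -0.0264]
cab front [ 0.6923 -0.0326  0.08  ] [ 0.4432 -0.0608  0.08  ] 0.2506 186.5 [ 0.5678 -0.0467]
cab back [ 0.7244 -0.3058  0.08  ] [ 0.4774 -0.3329  0.08  ] 0.2485 186.3 [ 0.6009 -0.3193]
knob top/post base [ 0.5914 -0.1842  0.25  ] [ 0.5914 -0.1842  0.25  ] 0.0 0.0 [ 0.5914 -0.1842]
post base [ 0.5876 -0.1886  0.097 ] [ 0.5876 -0.1886  0.097 ] 0.0 0.0 [ 0.5876 -0.1886]
```

>>> jog_arm([
  [[0,0.2,0,-0.04,0,0,0],[0,0.4,0,-0.04,0,0,0],[0,0.6,0,-0.04,0,0,0],[0,0.8,0,-0.04,0,0,0],[0,0.93,0,-0.04,0,0,0],[0,0.93,0,-0.04,0,0,0],[0,0.93,0,-0.04,0,0,0],[0,0.93,0,-0.04,0,0,0]],
])

```text
t: 13.45
eef_pos: [0.5865, -0.1837, 0.2896]
ee_rot: [3.14, 0.0, -1.443]
force: [-0.1, 0.4, 0.6]
width: 0.0875
gripper_force: 0.0
```

```bash
python3 -c "
from h import *
delta((.5895,-.184,.211),-82.6)"
```

```text
t 13.45 pos [ 0.5865 -0.1837  0.2896] rpy [179.9   0.  -82.6] F [-0.1  0.4  0.6] w 0.0875 | d [ 0.003 -0.012  0.314] rot [ 0.002  0.001 -0.001]
```

>>> jog_arm([
  [[0,0,-0.01,0.15,0,0,0],[0,0,-0.01,0.25,0,0,0],[0,0,-0.01,0.31,0,0,0],[0,0,-0.01,0.31,0,0,0],[255,0,-0.01,0.31,0,0,0],[255,0,-0.01,0.31,0,0,0],[255,0,-0.01,0.31,0,0,0],[255,0,-0.01,0.31,0,0,0]],
], newtons=20)

```text
t: 14.25
eef_pos: [0.5898, -0.1839, 0.2142]
ee_rot: [-3.14, -0.0, -1.443]
force: [-0.5, -0.8, 0.6]
width: 0.0613
gripper_force: 0.0
```

>>> jog_arm([
  [[255,0,0,0,0,0,0],[255,0,0,0,0,0,0],[255,0,0,0,0,0,0],[255,0,0,0,0,0,0],[255,0,0,0,0,0,0]],
])

```text
t: 14.75
eef_pos: [0.5891, -0.1841, 0.2133]
ee_rot: [3.141, -0.0, -1.443]
force: [-1.7, 0.1, 1.8]
width: 0.0373
gripper_force: 20.0
```

>>> jog_arm([
  [[255,0,0,0,0,0,0.05],[255,0,0,0,0,0,0.15],[255,0,0,0,0,0,0.27],[255,0,0,0,0,0,0.4],[255,0,0,0,0,0,0.55],[255,0,0,0,0,0,0.68],[255,0,0,0,0,0,0.8],[255,0,0,0,0,0,0.9]],
])

```text
t: 15.55
eef_pos: [0.5898, -0.1842, 0.2134]
ee_rot: [-3.141, -0.0, -2.153]
force: [-0.0, -1.8, 0.5]
width: 0.0377
gripper_force: 20.0
```

```bash
python3 -c "
from h import *
delta((.589,-.184,.2135),-123.1)"
```

```text
t 15.55 pos [ 0.5898 -0.1842  0.2134] rpy [-180.    -0.  -123.4] F [-0.  -1.8  0.5] w 0.0377 | d [ 0.001  0.003 -0.001] rot [-0.001 -0.    -0.006]
```

>>> jog_arm([
  [[255,0,0,0,0,0,0.1],[255,0,0,0,0,0,0.22],[255,0,0,0,0,0,0.35],[255,0,0,0,0,0,0.47],[255,0,0,0,0,0,0.6],[255,0,0,0,0,0,0.72],[255,0,0,0,0,0,0.82],[255,0,0,0,0,0,0.9]],
])

```text
t: 16.35
eef_pos: [0.5902, -0.1848, 0.2134]
ee_rot: [-3.14, 0.001, -2.86]
force: [3.1, -4.8, -0.9]
width: 0.0371
gripper_force: 20.0
```

>>> jog_arm([
  [[255,0,0,0,0,0,0.1],[255,0,0,0,0,0,0.22],[255,0,0,0,0,0,0.34],[255,0,0,0,0,0,0.46],[255,0,0,0,0,0,0.57],[255,0,0,0,0,0,0.68],[255,0,0,0,0,0,0.77],[255,0,0,0,0,0,0.84]],
])

```text
t: 17.15
eef_pos: [0.5902, -0.1855, 0.2134]
ee_rot: [-3.14, 0.002, 2.764]
force: [1.9, -8.4, -2.0]
width: 0.0374
gripper_force: 20.0
```

>>> jog_arm([
  [[255,0,0,0,0,0,0.04],[255,0,0,0,0,0,0.06],[255,0,0,0,0,0,0.07],[255,0,0,0,0,0,0.07],[255,0,0,0,0,0,0.07]],
])

```text
t: 17.65
eef_pos: [0.5902, -0.1855, 0.2133]
ee_rot: [-3.14, 0.002, 2.712]
force: [2.5, -7.7, -3.1]
width: 0.0374
gripper_force: 20.0
```

```bash
python3 - <<'E'
from h import *
import pickle
delta((.589,-.184,.2135),155.5); print(arm.get_state()["q"].round(2))
ax=np.array([.589,-.184])
for n in("scene","top"):
    f=vision.grab_frame(n);pickle.dump(f,open(n+"9.pkl","wb"));cv2.imwrite("pics/%s9.png"%n,f["color"][:,:,::-1])
    hsv=cv2.cvtColor(f["color"],cv2.COLOR_RGB2HSV)
    # expected positions of jar tops after turning: bowl, honey, shakers
    for nm,a,z in(("bowl",97.2,.17),("honey",277.2,.182),("s1",7.2,.184),("s2",187.2,.184)):
        p=ax+.078*np.array([np.cos(np.radians(a)),np.sin(np.radians(a))]);u=proj(f,(*p,z));print(n,nm,u.round(1),f["color"][int(u[1]),int(u[0])])
    white=((hsv[...,1]<50)&(hsv[...,2]>190)).astype(np.uint8)
    c=proj(f,(*ax,.13)).astype(int);m=np.zeros_like(white);cv2.circle(m,tuple(map(int,c)),40,1,-1)
    k,l,st,ce=cv2.connectedComponentsWithStats(white*m)
    for i in range(1,k):
        if st[i,4]>15:print("  white",st[i],ce[i].round(1),plane(f,ce[i],.155).round(4))
E
```

```text
t 17.65 pos [ 0.5902 -0.1855  0.2133] rpy [-1.799e+02  1.000e-01  1.554e+02] F [ 2.5 -7.7 -3.1] w 0.0374 | d [ 0.007  0.004 -0.001] rot [-0.002  0.003 -0.003]
[ 0.01  0.27 -0.14  0.   -1.15 -2.01]
scene bowl [339.4 203.9] [126 101  70]
scene honey [332.8 224.2] [177 174 164]
scene s1 [357.5 214.3] [189 179 161]
scene s2 [315.4 209.3] [207 201 186]
  white [314 209   5   4  16] [315.8 210.7] [ 0.5021 -0.1599  0.155 ]
  white [355 214   6   4  18] [357.7 215.8] [ 0.6605 -0.1412  0.155 ]
  white [329 224  12   6  50] [334.7 226.4] [ 0.5992 -0.2354  0.155 ]
top bowl [330.8 181.6] [105  94  84]
top honey [371.6 177. ] [56 53 53]
top s1 [349.  160.1] [29 26 30]
top s2 [353.8 197.4] [198 184 163]
  white [351 195   6   6  22] [353.2 197.6] [ 0.5225 -0.1937  0.155 ]
```

The turn checks out without the bowl in view. Both shaker tops sit within about half a pixel of where a front-facing bowl would put them, after a shared height offset. That puts the turntable within about 1° of the target, still gripped and at rest. I'm handing the job in.

```bash
python3 -c "
from h import *
s=arm.get_state();print(s['qd'].round(3),s['gripper_force'],s['width'])
print(arm.job_done())"
```

```text
[-0.    -0.     0.001  0.     0.     0.   ] 19.999551399378106 0.036879730679976984
the job is handed in; nothing more can be done
None
```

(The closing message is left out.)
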